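Put a jeweller's bench tools back in their places

ROBOT

A 6-joint arm with a two-finger parallel gripper is mounted at the origin on the work surface. World frame = base frame: x ahead of the robot, y to its left, z up, the work surface at z = 0. Lengths are in m, angles in rad, forces in N, time in s.
With the tool pointing down it reaches from about 0.375 to 0.925 m from the base axis. Payload 5.7 kg.
Tool frame: the origin (TCP) lies midway between the tips of the shut fingers; the grasp point (between the pads) lies 19 mm behind it; z points along the fingers, y is the line along which they close (so a half turn about z gives the same grasp; the last joint's range is limited). The gripper opens to 85 mm and grips with 20 to 120 N. Pads are 22 mm wide; open, the fingers measure 114 mm over their backs; the gripper's body (76 mm by 85 mm) begins 54 mm behind the grasp point. The pads swing forward as they close: fully open they stand 13 mm farther back than shut.
Start: joints at [-1.443, 0.359, 1.51, -0, 1.272, -0.115], TCP at [0.144, -0.582, 0.231] pointing down, gripper open.
Joint ranges: [-2.97, 2.97], [-1.01, 2.36], [0.21, 2.38], [-0.96, 4.11], [0.2, 2.71], [-2.98, 2.98]. Speed limits (rad/s): [2.39, 2.39, 3.14, 3.14, 3.14, 3.14].

INTERFACE

Orientations are given as [roll, pitch, yaw] about the fixed x, y, z axes, in that order (R = Rz(yaw) Ry(pitch) Rx(roll)).
In Python, from station import r gives the robot as it stands.
- The arm moves only by the tool arm_command, never from a script. Its argument "increments" is a list of rows, each a list of 4 numbers: the shift along the tool's x, y, z each as a share of 0.025 m, from -1 to 1, then the turn about the tool's z as a share of 5 degrees, from -1 to 1. In form: [[tx, ty, tz, twist], ...]. A call has 1 to 10 rows; each row shifts and turns the commanded pose from where the row before left it, along the tool's axes as they then stand; what a row does not reach is not made up. A row lasts 1/12 s, in which the tool goes at most 41.7 mm and 7.16 degrees, less where a joint would pass 70% of its speed; a pose out of reach is approached as far as the arm can. A call with a number of a shift or a turn outside -1 to 1 is refused whole. A call with a gripper value outside its range is refused whole. "hand" is the opening, from -1 (shut) to 1 (fully open), set as the call begins (left out, the last holds). The fingers move at their own pace and stop on an object; "newtons" is the grip in N (left out, the last holds). Time passes only in rows, so rows that do not move let the fingers close. It gives the time, the measured TCP pose, the force, the opening and the grip force at its end, in the units of the state.
- r.get_state(): the state, without advancing time (a new reading comes with each control period).
- r.get_image(name): name is "scene" or "top"; returns a dict with "pixels" (420x560x3 uint8, red, green, blue), "range_z" (420x560 float32, m along the optical axis (not along the pixel's ray), 0 where there is no reading), "vfov" (degrees; the focal length in pixels is half the picture's height over the tangent of half this angle, whatever the lens; pixels are square), "cx", "cy" (the principal point, pixels), "T" (4x4, takes a point from camera to world coordinates). Camera axes: x right, y down, z forward; pixel columns grow to the right and rows downward; lengths in m; the calibration is good to about 2 mm. A picture is of the moment at which its call begins.
- r.sign_off(): hands the job in; it is judged then, once.
The state is a dict: "time_s": time; "joints": joint angles; "joint_velocities": joint speeds; "effort": joint torques, N m; "eef_pos": TCP position; "orientation": TCP orientation; "wrist_force": force on the tool from outside, world axes, zero at the start; "wrist_torque": the same for the moment, N m; "finger_gap": finger opening in m; "grip_force": force on a finger pad.
Only numpy, scipy, OpenCV 4.12 (cv2) and the standard library are available. Lean on these libraries where they do the work, as an engineer would, in place of code of your own. Each camera call takes 0.05 s, during which the arm holds its last target. There are 200 camera calls.

TASK

Clear the jeweller's bench: lay the file and the brush flat on the floor of the tray, each in the compartment cut to its outline, and hang the U-shaped strap clamp squarely over the horizontal bar, one leg on each side. Set everything down gently without dropping it, and leave the other things on the bench where they are.

Things in the scene. Friction and masses are not known exactly. Their poses are not given: they have to be found in the camera images.
- tray: Low wooden tool tray fixed to the bench, 176 (x) x 224 (y) mm, 16 mm high; origin under its centre. Two compartments along its y, floors 6 mm above the bench, pale walls 10 mm high above the floor. A finger channel 50 mm wide (y +20 to +70) crosses both at floor level and is open through the tray's sides.
- file_place (a point): On the floor of the file compartment, tray (-40, 47.5, 6) mm, tray's axes: where the file's origin lies when centred, tip towards tray -y. Compartment centred on tray x = -40: 203 mm long (y -101.5 to 101.5), 32 mm wide for the handle at y > -7, 20 mm wide for the blade at y < -7.
- brush_place (a point): On the floor of the brush compartment, tray (40, 35, 6) mm, tray's axes: where the brush's origin lies when centred, bristles towards tray -y. Compartment centred on tray x = 40: 175 mm long (y -87.5 to 87.5), 30 mm wide for the handle at y > -7, 48 mm wide for the head at y < -7.
- file: Flat file, 195 mm long, about 110 g: pale wooden handle 100 x 24 mm, 22 mm thick; steel blade 95 x 12 mm, 6 mm thick (3 to 9 mm above the underside). Origin under the handle's centre; +x to the blade's tip, z up. Handle x -50 to 50, blade 50 to 145 mm; balance point about x = 14 mm. Grip across the handle.
- brush: Flat brush, 165 mm long, about 90 g: wooden handle 95 x 22 mm, 22 mm thick; steel ferrule 30 x 38 mm, 20 mm thick; stiff pale bristles 40 x 36 mm (rigid). Origin under the handle's centre; the head points along -x, z up. Handle x -47.5 to 47.5, head -47.5 to -117.5 mm; balance point about x = -25 mm. Grip across the handle.
- clamp: Painted steel strap 30 mm wide (y), 6 mm thick, bent to an upside-down U standing on its legs, about 280 g. Outer span 73 mm (x), legs 61 mm apart inside, crown's flat underside 85 mm above the feet. Thumb tab on the crown, 14 (x) x 30 (y) mm, 91 to 117 mm above the feet: grip it from above across 14 mm. Origin midway between the feet, z up.
- clamp_seat (a point): centre of the underside of the clamp's crown, clamp (0, 0, 85) mm: this rests on the bar
- rail: Steel stand fixed to the bench: a round horizontal bar 12 mm in diameter, 180 mm long, along the stand's y on two end posts; origin on the bench below the bar's middle. Bar axis 130 mm above the bench. Posts 16 mm thick, each on a round foot 70 mm across, 10 mm high; free space below the bar between them.
- rail_mid (a point): middle of the bar, on its axis, 130 mm above the bench; the bar runs along this frame's y
- burs: bystander: wooden block 50 x 120 x 32 mm, with burs standing in it to 75 mm; origin under its centre
- pliers: bystander: small red-handled pliers lying flat, 170 mm long, 13 mm high; origin near the pivot
- caliper: bystander: caliper lying flat, 200 mm long, 14 mm high; origin under the middle of the beam
- dish: bystander: round wooden dish, 80 mm across, with two pieces of wax fixed on it, 20 mm high; origin under its centre
- wax_ring: bystander: dark green wax ring lying flat, 24 mm across, 8 mm high; origin under its centre
- wax_block: bystander: dark green wax block 18 x 18 x 14 mm; origin under its centre

How it is judged:
By the outcome, as a careful person would: the job done as asked, in the order asked, and still so for the second after the job is handed in, with the robot touching nothing.
It also fails if it takes over 72 s, if anything falls off the work surface, if the arm or the gripper's body presses on something with over 40 N, if the wrist force passes 120 N, or if a joint passes its speed limit or range.

## Working session

There is one attempt and no reset: what is moved stays moved. The work goes in short steps, Python scripts to look and compute and a tool call to move; the robot and the scene stay as the last step left them, time stands still between calls to the robot, and variables do not carry over. Pictures are saved under pics/ and viewed, at most 10 in all, crops included, and the job is handed in when it is done.

Besides the shell and the picture viewer there is one more tool, called in YAML: its name, and indented under it one key for each argument. arm_command: Moves the arm, as the interface text tells. Shift numbers are shares of 0.025 m and turn numbers shares of 5 degrees, none past 1 either way. Its arguments: {"type":"object","properties":{"increments":{"type":"array","items":{"type":"array","items":{"type":"number"}}},"hand":{"type":"number"},"newtons":{"type":"number"}},"required":["increments"]}

```bash
mkdir -p pics; cat > h.py <<'E'
from station import r
import numpy as np, cv2
def grab(n):
    d=r.get_image(n); P=d["pixels"]; z=d["range_z"].astype(float); h,w=z.shape
    f=h/2/np.tan(np.radians(d["vfov"])/2)
    u,v=np.meshgrid(np.arange(w),np.arange(h))
    X=np.stack([(u-d["cx"])/f*z,(v-d["cy"])/f*z,z],-1)
    W=X@d["T"][:3,:3].T+d["T"][:3,3]; W[z==0]=np.nan
    return P,W,d
E
python3 - <<'E'
from h import *
for n in("top","scene"):
    P,W,d=grab(n); cv2.imwrite(f"pics/{n}0.png",P[:,:,::-1]); np.savez(f"{n}0.npz",P=P,W=W,T=d["T"])
    print(n,d["vfov"],d["cx"],d["cy"],d["T"].round(3).tolist())
print(r.get_state())
E
```

```text
top 56.09311455195933 279.76827092677 205.14534857038205 [[-0.051, -0.977, 0.207, 0.461], [-0.999, 0.05, -0.014, 0.076], [0.003, -0.207, -0.978, 0.971], [0.0, 0.0, 0.0, 1.0]]
scene 42.42206195055216 279.1607180050657 206.39959863515784 [[-0.723, 0.541, -0.43, 1.123], [0.691, 0.578, -0.434, 0.584], [0.014, -0.611, -0.792, 1.046], [0.0, 0.0, 0.0, 1.0]]
{'time_s': 0.1, 'joints': array([-1.44308856e+00,  3.59414754e-01,  1.51134758e+00, -3.86615218e-05,
        1.27245366e+00, -1.15101627e-01]), 'joint_velocities': array([-0.00116183, -0.00174416, -0.0022354 , -0.00067652, -0.00059115,
        0.00242831]), 'effort': array([-2.51192738e-03, -5.28655493e+01, -2.79349530e+01, -1.85381436e-04,
        5.10980113e-03, -1.62019467e-05]), 'eef_pos': array([ 0.14415842, -0.58179729,  0.23053957]), 'orientation': array([-3.13997581e+00, -1.49746558e-04,  2.42820664e-01]), 'wrist_force': array([-0.54236355, -0.11648834,  0.23463647]), 'wrist_torque': array([ 0.03296818, -0.02681732,  0.00433923]), 'grip_force': 0.0, 'finger_gap': 0.08556508159208086}
```

View pics/top0.png

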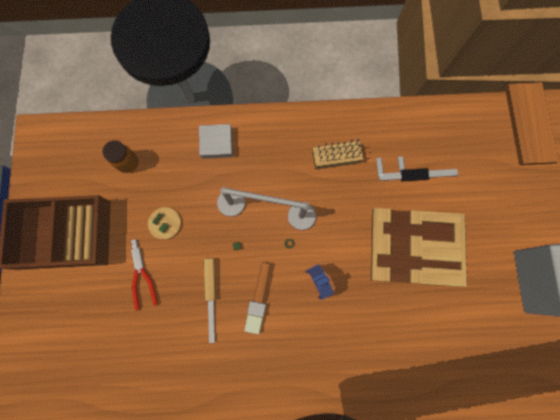

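View pics/scene0.png

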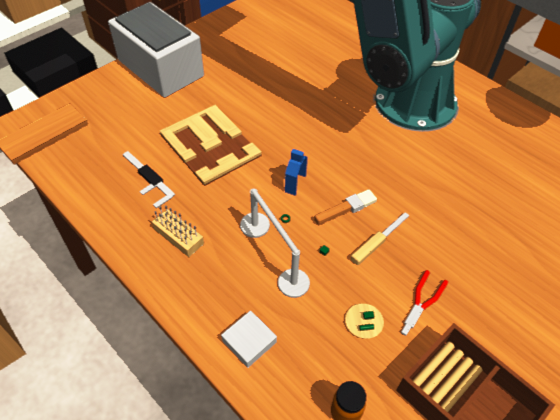

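The top view shows the file at (211,300), the brush at (258,298), the clamp at (320,282), the tray at (420,247) and the rail bar running from (222,191) to (307,207). The scene view shows the same layout, with the clamp standing at (295,172). Next I'll measure the poses.

```bash
cat > seg.py <<'E'
from h import *
def load(n): 
    d=np.load(n+"0.npz"); return d["P"],d["W"]
def rect(xy):
    (c,s,a)=cv2.minAreaRect((xy*1000).astype(np.float32)); return np.round(c,1),np.round(s,1),round(a,1)
E
python3 - <<'E'
from seg import *
Pt,Wt=load("top"); 
def at(u,v): return Wt[v,u]
for k,(u,v) in dict(file1=(210,270),file2=(212,338),br1=(265,266),br2=(256,318),cl=(320,282),tray=(420,247),ra=(224,191),rb=(306,207)).items(): print(k,at(u,v).round(4))
# per-object boxes from top seed, both cams
for n in("top","scene"):
    P,W=load(n); hsv=cv2.cvtColor(P,cv2.COLOR_RGB2HSV)
    ok=np.isfinite(W[...,2])
    print(n,"bench z",np.nanmedian(W[ok&(abs(W[...,2])<.01)][:,2]))
    for k,(a,b,zl,zh) in dict(file=((210,255),(216,345),.004,.03),brush=((240,258),(275,336),.006,.03),clamp=((303,262),(336,300),.02,.13),clamptop=((303,262),(336,300),.10,.13),tray=((365,200),(475,292),.011,.025),bar=((215,180),(315,212),.122,.145)).items():
        c0=Wt[a[1]-3:b[1]+3,a[0]-8:b[0]+8].reshape(-1,3); c0=c0[np.isfinite(c0[:,0])]
        lo,hi=c0.min(0)[:2],c0.max(0)[:2]
        m=ok&(W[...,2]>zl)&(W[...,2]<zh)&(W[...,:2]>lo).all(-1)&(W[...,:2]<hi).all(-1)
        if k in("clamp","clamptop"): m&=(hsv[...,0]>100)&(hsv[...,0]<130)&(hsv[...,1]>100)
        l,lab,st,_=cv2.connectedComponentsWithStats(m.astype(np.uint8))
        m=lab==1+st[1:,4].argmax()
        q=W[m]; print(k,len(q),rect(q[:,:2]),"zmed/max",np.median(q[:,2]).round(4),np.percentile(q[:,2],[5,95]).round(4))
E
```

```text
file1 [0.5124 0.237  0.0206]
file2 [0.3561 0.2371 0.0067]
br1 [0.515  0.1058 0.0223]
br2 [0.3965 0.1321 0.0179]
cl [ 0.47   -0.0126  0.1165]
tray [ 0.5413 -0.2696  0.021 ]
ra [0.6742 0.1842 0.1388]
rb [0.6306 0.008  0.1344]
top bench z 0.0005570622985068829
file 698 (array([443.2, 240.2]), array([196.2,  24.7]), 0.0) zmed/max 0.0198 [0.0072 0.0241]
brush 868 (array([443.3, 124.8]), array([ 37.9, 164.8]), 75.0) zmed/max 0.02 [0.0153 0.0241]
clamp 156 (array([464. , -19.9]), array([46.2, 24.5]), 23.9) zmed/max 0.093 [0.0798 0.1194]
clamptop 67 (array([471.3, -16.7]), array([12.1, 24.4]), 23.5) zmed/max 0.1173 [0.1149 0.12  ]
tray 2809 (array([ 538. , -313.1]), array([134.3, 176.2]), 83.2) zmed/max 0.0169 [0.0138 0.0198]
bar 497 (array([655.9,  98.5]), array([193.2,  16.5]), 76.0) zmed/max 0.135 [0.1299 0.138 ]
scene bench z -0.0014632934906021466
file 628 (array([447.1, 239.1]), array([196.6,  31.6]), 0.6) zmed/max 0.018 [0.0053 0.0229]
brush 755 (array([446.2, 127.3]), array([ 40.3, 167.9]), 75.1) zmed/max 0.0175 [0.009  0.0221]
clamp 503 (array([474.9, -12.9]), array([75.4, 30.5]), 20.1) zmed/max 0.0793 [0.0272 0.1152]
clamptop 88 (array([474.8, -13.7]), array([16.7, 28.6]), 25.2) zmed/max 0.1129 [0.1022 0.1173]
tray 1545 (array([ 539.8, -311.1]), array([139. , 178.1]), 83.4) zmed/max 0.0146 [0.0115 0.0184]
bar 477 (array([659.1, 101. ]), array([194.7,  16.1]), 75.9) zmed/max 0.1328 [0.1274 0.1363]
```

```bash
python3 - <<'E'
from seg import *
from scipy.optimize import minimize
for n in("top","scene"):
    P,W=load(n); hsv=cv2.cvtColor(P,cv2.COLOR_RGB2HSV)
    zb=np.nanmedian(W[np.isfinite(W[...,2])&(abs(W[...,2])<.01)][:,2]); W[...,2]-=zb
    def box(lo,hi,zl,zh): return W[np.isfinite(W[...,2])&(W[...,2]>zl)&(W[...,2]<zh)&(W[...,:2]>lo).all(-1)&(W[...,:2]<hi).all(-1)]
    q=box((.33,.2),(.58,.28),.004,.03)
    print(n,"file all",rect(q[:,:2]))
    q=box((.43,.2),(.58,.28),.015,.03); print(" handle",rect(q[:,:2]))
    q=box((.33,.2),(.43,.28),.004,.03); print(" blade",rect(q[:,:2]))
    q=box((.33,.09),(.58,.18),.013,.03); print(" brush",rect(q[:,:2]))
    q=box((.45,.08),(.58,.16),.015,.03); print(" brush handle",rect(q[:,:2]))
    q=box((.42,-.08),(.53,.06),.108,.13); print(" clamp tab",rect(q[:,:2]))
    q=box((.42,-.08),(.53,.06),.085,.13); print(" clamp crown",rect(q[:,:2]))
    q=box((.6,.03),(.72,.18),.115,.15); c=q.mean(0); v=np.linalg.svd((q-c)[:,:2],full_matrices=False)[2][0]; print(" bar mid part",c.round(4),np.degrees(np.arctan2(v[1],v[0]))%180)
    q=box((.4,-.42),(.7,-.12),.0115,.025); c=q[:,:2]
    # fit tray model: points in wall set -> signed penalty; floors in compartments
    f=box((.4,-.42),(.7,-.12),.002,.0095)[:,:2]
    def inside(p,x0,x1,y0,y1): return np.minimum(np.minimum(p[:,0]-x0,x1-p[:,0]),np.minimum(p[:,1]-y0,y1-p[:,1]))
    def sd(p):
        o=inside(p,-88,88,-112,112)
        cut=np.max([inside(p,-90,90,20,70),inside(p,-56,-24,-7,101.5),inside(p,-50,-30,-101.5,-6),inside(p,25,55,-7,87.5),inside(p,16,64,-87.5,-6)],0)
        return np.minimum(o,-cut)
    def loc(p,t):
        a=t[2];R=np.array([[np.cos(a),-np.sin(a)],[np.sin(a),np.cos(a)]]); return (p*1000-t[:2])@R
    def cost(t):
        s=sd(loc(c,t)); s2=sd(loc(f,t)); o=inside(loc(f,t),-88,88,-112,112)>0
        return np.minimum(np.maximum(-s,0),8).sum()+np.minimum(np.maximum(s2[o],0),8).sum()
    b=min((minimize(cost,[544+i,-266+j,np.radians(-6.8)],method="Nelder-Mead",options=dict(initial_simplex=[[544+i,-266+j,-.12],[552+i,-266+j,-.12],[544+i,-258+j,-.12],[544+i,-266+j,-.08]])) for i in(-4,4) for j in(-4,4)),key=lambda m:m.fun)
    print(" tray",b.x[:2].round(1),np.degrees(b.x[2]).round(2),b.fun/len(c))
E
```

```text
top file all (array([445.9, 236.7]), array([ 75.1, 235. ]), 84.3)
 handle (array([491.9, 239.8]), array([24.6, 98.6]), 89.2)
 blade (array([380. , 240.2]), array([78.1, 98.7]), 89.4)
 brush (array([470.2, 131.1]), array([218.8,  79. ]), 5.4)
 brush handle (array([486. , 113.9]), array([21.9, 76.6]), 75.6)
 clamp tab (array([471.5, -16.2]), array([13.1, 28.7]), 23.2)
 clamp crown (array([470.9, -17. ]), array([46.3, 30. ]), 22.6)
 bar mid part [0.6566 0.1043 0.1344] 76.08576258449563
 tray [ 543.4 -267.8] -6.84 0.025874613452427437
scene file all (array([451.7, 238.4]), array([239.3,  78.9]), 2.7)
 handle (array([494.6, 242.7]), array([101. ,  25.3]), 0.9)
 blade (array([381.8, 245. ]), array([83.7, 68.2]), 29.3)
 brush (array([474., 133.]), array([214.2,  78. ]), 4.3)
 brush handle (array([487.4, 117. ]), array([24.8, 82.7]), 75.7)
 clamp tab (array([475. , -14.4]), array([17.3, 32. ]), 19.9)
 clamp crown (array([477.3, -13.5]), array([48.9, 32.1]), 24.2)
 bar mid part [0.6617 0.108  0.1344] 76.0763170787132
 tray [ 545.  -266.5] -6.85 0.2984215947074972
```

arm_command:
  increments:
    - [0, -1, 0, 1]
    - [0, -1, 0, 1]
    - [0, -1, 0, 1]
    - [0, -1, 0, -0.22]
    - [1, -1, 0, 0]
    - [1, -1, 0, 0]
    - [1, -1, 0, 0]
    - [1, -1, 0, 0]
    - [1, -1, 0, 0]
    - [1, -1, 0, 0]
  hand: 0.2
  newtons: 50

```text
time_s: 0.93
eef_pos: [0.2838, -0.3318, 0.2312]
orientation: [-3.141, 0.0, -0.0]
wrist_force: [-0.3, -0.3, -0.3]
finger_gap: 0.0511
grip_force: 0.0
```

arm_command:
  increments:
    - [1, -1, 0, 0]
    - [1, -1, 0, 0]
    - [1, -1, 0, 0]
    - [1, -1, 0, 0]
    - [1, -1, 0, 0]
    - [1, -1, 0, 0]
    - [1, -1, 0, 0]
    - [1, -1, 0, 0]
    - [0.09, -1, 0, 0]
    - [0, -1, 0, 0]

```text
time_s: 1.77
eef_pos: [0.4868, -0.082, 0.231]
orientation: [-3.141, -0.0, 0.001]
wrist_force: [0.9, 0.3, 0.3]
finger_gap: 0.0513
grip_force: 0.0
```

arm_command:
  increments:
    - [0, -1, 0, 0]
    - [0, -1, 0, 0]
    - [0, -1, 0, 0]
    - [0, -1, 0, 0]
    - [0, -1, 0, 0]
    - [0, -1, 0.5, 0]
    - [0, -1, 0.5, 0]
    - [0, -1, 0.5, 0]
    - [0, -1, 0.5, 0]
    - [0, -1, 0.5, 0]

```text
time_s: 2.6
eef_pos: [0.4848, 0.1678, 0.1681]
orientation: [-3.142, 0.0, 0.0]
wrist_force: [0.7, -0.1, 0.7]
finger_gap: 0.0514
grip_force: 0.0
```

arm_command:
  increments:
    - [0, -0.97, 0.5, 0]
    - [0, -0.97, 0.5, 0]
    - [0, -0.97, 1, 0]
    - [0, 0, 1, 0]
    - [0, 0, 1, 0]
    - [0, 0, 0.5, 0]
    - [0, 0, 0, 0]

```text
time_s: 3.18
eef_pos: [0.4825, 0.2387, 0.0532]
orientation: [3.14, 0.006, 0.001]
wrist_force: [-0.4, 0.1, 0.5]
finger_gap: 0.0515
grip_force: 0.0
```

arm_command:
  increments:
    - [0, 0, 0, 0]
    - [0, 0, 0, 0]
    - [0, 0, 0, 0]

```text
time_s: 3.43
eef_pos: [0.4863, 0.2396, 0.0575]
orientation: [-3.141, -0.002, 0.0]
wrist_force: [0.6, 0.7, 0.5]
finger_gap: 0.0511
grip_force: 0.0
```

```bash
python3 - <<'E'
from h import *
s=r.get_state(); print(s["eef_pos"],s["orientation"],s["time_s"])
E
```

```text
[0.48627797 0.2395993  0.05754273] [-3.14074990e+00 -2.13216046e-03  1.86818585e-05] 3.4333
```

arm_command:
  increments:
    - [0, 0, 0.7, 0]
    - [0, 0, 0.7, 0]
    - [0, 0, 0.5, 0]
    - [0, 0, 0.23, 0]
    - [0, 0, 0, 0]
    - [0, 0, 0, 0]

```text
time_s: 3.93
eef_pos: [0.4858, 0.2395, 0.0038]
orientation: [-3.141, -0.001, -0.0]
wrist_force: [-0.3, -0.0, 1.1]
finger_gap: 0.0511
grip_force: 0.0
```

arm_command:
  increments:
    - [0, 0, 0, 0]
    - [0, 0, 0, 0]
    - [0, 0, 0, 0]
    - [0, 0, 0, 0]
    - [0, 0, 0, 0]
    - [0, 0, 0, 0]
  hand: -1
  newtons: 50

```text
time_s: 4.43
eef_pos: [0.4862, 0.2397, 0.0043]
orientation: [-3.141, -0.002, 0.0]
wrist_force: [-0.9, -0.7, 5.6]
finger_gap: 0.023
grip_force: 50.5
```

arm_command:
  increments:
    - [0, 0, -0.3, 0]
    - [0, 0, -1, 0]
    - [0, 0, -1, 0]
    - [0, 0, -1, 0]
    - [0, 0, -1, 0]
    - [0, 0, -1, 0]
    - [0, 0, -1, 0]
    - [0, 0.5, 0, 0]
    - [0, 1, 0, 0]
    - [0, 1, 0, 0]

```text
time_s: 5.27
eef_pos: [0.4851, 0.1764, 0.1614]
orientation: [-3.141, -0.001, 0.002]
wrist_force: [-0.2, -1.0, -1.4]
finger_gap: 0.0229
grip_force: 49.7
```

arm_command:
  increments:
    - [0, 1, 0, 0]
    - [0, 1, 0, 0]
    - [0, 1, 0, 0]
    - [0, 1, 0, 0]
    - [0, 1, 0, 0]
    - [0, 1, 0, 0]
    - [0, 1, 0, 0]
    - [0, 1, 0, 0]
    - [0.42, 1, 0, 0]
    - [0.5, 1, 0, 0]

```text
time_s: 6.1
eef_pos: [0.5066, -0.0744, 0.1604]
orientation: [-3.141, 0.002, -0.0]
wrist_force: [0.3, 0.5, -1.4]
finger_gap: 0.0229
grip_force: 49.7
```

arm_command:
  increments:
    - [0, 1, 0, 0]
    - [0, 1, 0, 0]
    - [0, 1, 0, -0.5]
    - [0, 1, 0, -0.63]
    - [0, 1, 0, -0.5]
    - [0, 1, 0, 0]
    - [0, 0, 0, -1]
    - [0, 0, 0, -1]
    - [0, 0, 0, -1]
    - [0, 0, 0, -1]

```text
time_s: 6.93
eef_pos: [0.5144, -0.223, 0.1602]
orientation: [-3.141, 0.001, 0.495]
wrist_force: [0.3, 0.3, -0.7]
finger_gap: 0.0228
grip_force: 49.7
```

arm_command:
  increments:
    - [0, 0, 0, -1]
    - [0, 0, 0, -1]
    - [0, 0, 0, -1]
    - [0, 0, 0, -1]
    - [0, 0, 0, -1]
    - [0, 0, 0, -1]
    - [0, 0, 0, -1]
    - [0, 0, 0, -1]
    - [0, 0, 0, -1]
    - [0, 0, 0, -1]

```text
time_s: 7.77
eef_pos: [0.5145, -0.2227, 0.1603]
orientation: [-3.141, -0.0, 1.368]
wrist_force: [-0.2, -0.3, -0.7]
finger_gap: 0.0223
grip_force: 49.7
```

arm_command:
  increments:
    - [0, 0, 0, -1]
    - [0, 0, 1, 0]
    - [0, 0, 1, 0]
    - [0, 0, 1, 0]
    - [0, 0, 0, 0]
    - [0, 0, 0, 0]
    - [0, 0, 0, 0]
    - [0, 0, 0, 0]

```text
time_s: 8.43
eef_pos: [0.5164, -0.2235, 0.0871]
orientation: [3.139, 0.001, 1.451]
wrist_force: [0.6, -0.2, -0.7]
finger_gap: 0.0228
grip_force: 49.7
```

```bash
python3 - <<'E'
from h import *
I=[]
for n in("top","scene"):
    P,W,d=grab(n); np.savez(f"{n}1.npz",P=P,W=W,T=d["T"])
    c=P[150:330,340:520] if n=="top" else P[70:250,120:300]
    I.append(cv2.resize(c,(400,400),interpolation=cv2.INTER_CUBIC))
cv2.imwrite("pics/hold1.png",np.hstack(I)[:,:,::-1])
print(r.get_state()["eef_pos"])
E
```

```text
[ 0.51638964 -0.22335533  0.08707745]
```

View pics/hold1.png

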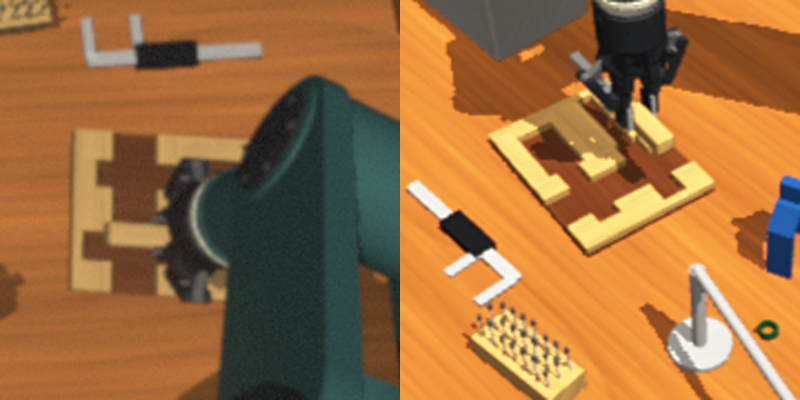

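The file is held level. In the left crop (top camera) its handle end sticks out at (110,235), and in the right crop (scene camera) at (655,130). I'll measure that end.

```bash
python3 - <<'E'
from seg import *
for n in("top","scene"):
    d=np.load(n+"1.npz"); P,W=d["P"],d["W"]; hsv=cv2.cvtColor(P,cv2.COLOR_RGB2HSV)
    m=np.isfinite(W[...,2])&(W[...,2]>.09)&(W[...,2]<.12)&(W[...,0]>.45)&(W[...,0]<.58)&(W[...,1]>-.3)&(W[...,1]<-.13)&(hsv[...,1]>70)&(hsv[...,2]>120)
    q=W[m]; a=np.radians(-6.85); R=np.array([[np.cos(a),-np.sin(a)],[np.sin(a),np.cos(a)]])
    l=(q[:,:2]*1000-[516.4,-223.4])@R
    print(n,len(q),np.median(q[:,2]),rect(q[:,:2]),"tray-axis rel TCP: x",np.percentile(l[:,0],[2,50,98]).round(1),"y",np.percentile(l[:,1],[2,98,100]).round(1))
E
```

```text
top 302 0.10524534285299586 (array([ 518., -197.]), array([62. , 24.4]), 87.3) tray-axis rel TCP: x [-13.2  -1.7   9.5] y [-0.4 56.4 57.1]
scene 227 0.10227240686739691 (array([ 508.3, -227.4]), array([136.2,  39.1]), 69.5) tray-axis rel TCP: x [-23.4  -0.2  13.1] y [-12.9  59.5  61.5]
```

arm_command:
  increments:
    - [0, -0.27, 0, 0]
    - [0, 0, 1, 0]
    - [0, 0, 1, 0]
    - [0, 0, 0, 0]
    - [0, 0, 0, 0]
    - [0, 0, 0, 0]
    - [0, 0, 0, 0]

```text
time_s: 9.12
eef_pos: [0.5097, -0.2225, 0.037]
orientation: [3.139, 0.001, 1.451]
wrist_force: [-0.3, -1.0, -0.1]
finger_gap: 0.0228
grip_force: 49.7
```

```bash
python3 - <<'E'
from h import *
W=[]
for n in("top","scene"):
    P,W_,d=grab(n); np.savez(f"{n}2.npz",P=P,W=W_,T=d["T"])
    c=P[190:310,350:470] if n=="top" else P[90:210,160:280]
    W.append(cv2.resize(c,(400,400),interpolation=cv2.INTER_CUBIC))
cv2.imwrite("pics/hold2.png",np.hstack(W)[:,:,::-1])
s=r.get_state();print(s["eef_pos"],s["orientation"])
E
```

```text
[ 0.50963315 -0.22245842  0.0368883 ] [3.13941038e+00 9.03469413e-04 1.45152558e+00]
```

View pics/hold2.png

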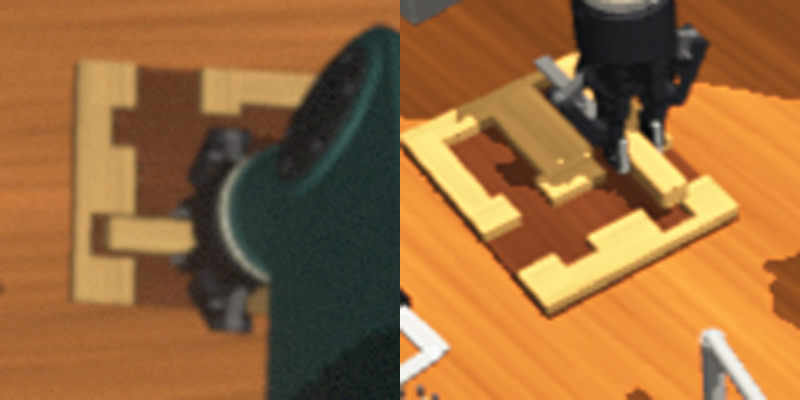

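The handle end at (105,232) in the left crop lines up with its pocket, with dark margin on both sides. Lowering it.

arm_command:
  increments:
    - [0, 0, 0.4, 0]
    - [0, 0, 0.3, 0]
    - [0, 0, 0.2, 0]
    - [0, 0, 0.08, 0]
    - [0, 0, 0.04, 0]
    - [0, 0, 0, 0]
    - [0, 0, 0, 0]

```text
time_s: 9.8
eef_pos: [0.5079, -0.2215, 0.0103]
orientation: [-3.14, -0.001, 1.451]
wrist_force: [-3.4, 0.3, 8.6]
finger_gap: 0.0227
grip_force: 50.9
```

arm_command:
  increments:
    - [0, 0, 0, 0]
    - [0, 0, 0, 0]
    - [0, 0, 0, 0]
    - [0, 0, 0, 0]
    - [0, 0, -0.5, 0]
    - [0, 0, -1, 0]
    - [0, 0, -1, 0]
    - [0, 0, -1, 0]
    - [0, 0, -1, 0]
    - [0, 0, -1, 0]
  hand: 0.1

```text
time_s: 10.63
eef_pos: [0.5085, -0.2218, 0.1486]
orientation: [-3.141, -0.0, 1.451]
wrist_force: [-0.4, -0.5, -0.8]
finger_gap: 0.0471
grip_force: 0.0
```

arm_command:
  increments:
    - [1, 0, -0.5, 1]
    - [1, 0, 0, 1]
    - [1, 0, 0, 1]
    - [1, 0, 0, 1]
    - [1, 0, 0, 1]
    - [1, 0, 0, 1]
    - [0, 0, 0, 1]
    - [0, 0, 0, 1]
    - [0, 0, 0, 1]
    - [0, 0, 0, 1]

```text
time_s: 11.47
eef_pos: [0.5578, -0.0816, 0.1598]
orientation: [-3.141, 0.0, 0.575]
wrist_force: [-0.6, -0.1, -0.4]
finger_gap: 0.047
grip_force: 0.0
```

arm_command:
  increments:
    - [0, 0, 0, 1]
    - [0, 0, 0, 1]
    - [0, 0, 0, 1]
    - [0, 0, 0, 1]
    - [0, 0, 0, 1]
    - [0, 0, 0, 1]
    - [0, 0, 0, 1]
    - [0, 0, 0, 1]
    - [0, 0, 0, 1]
    - [0, 0, 0, 0.7]

```text
time_s: 12.3
eef_pos: [0.5577, -0.0819, 0.1598]
orientation: [-3.142, 0.0, -0.272]
wrist_force: [-0.2, -0.2, 1.2]
finger_gap: 0.0467
grip_force: 0.0
```

```bash
python3 - <<'E'
from seg import *
I=[]
a=np.radians(-6.85); R=np.array([[np.cos(a),-np.sin(a)],[np.sin(a),np.cos(a)]])
for n,c in(("top",[543.4,-267.8]),("scene",[545,-266.5])):
    P,W,d=grab(n); np.savez(f"{n}3.npz",P=P,W=W,T=d["T"])
    I.append(cv2.resize(P[190:310,350:470] if n=="top" else P[90:210,160:280],(400,400),interpolation=cv2.INTER_CUBIC))
    l=(W[...,:2]*1000-c)@R
    m=(W[...,2]>.021)&(W[...,2]<.04)&(abs(l[...,0]+40)<30)&(abs(l[...,1])<112)
    print(n,m.sum(),rect(l[m]/1000),np.median(W[m][:,2]))
cv2.imwrite("pics/placed1.png",np.hstack(I)[:,:,::-1])
s=r.get_state();print(s["eef_pos"],s["orientation"],s["joints"],s["time_s"])
E
```

```text
top 360 (array([-38. ,  37.9]), array([87.8, 38.7]), 84.6) 0.028517167786660413
scene 257 (array([-37.6,  47.8]), array([103.2,  38. ]), 85.1) 0.025912894976010348
[ 0.55773366 -0.08195585  0.15984023] [-3.14152133e+00  3.79997512e-04 -2.68251809e-01] [-2.68477257e-01  3.82238228e-01  1.67219915e+00  8.04537430e-05
  1.08753529e+00  1.57053349e+00] 12.4
```

View pics/placed1.png

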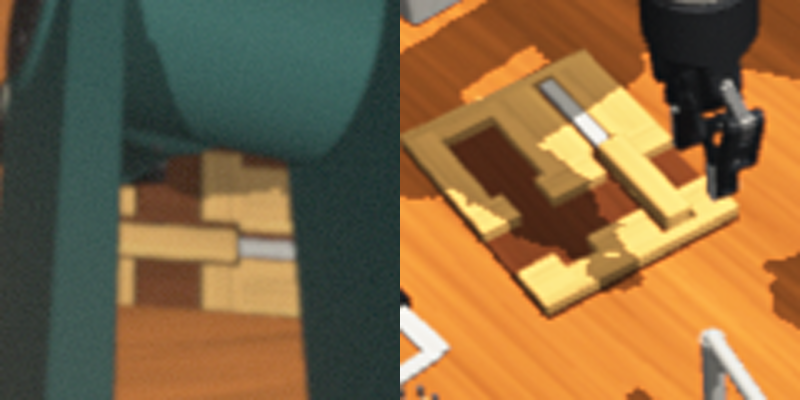

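The file is in its compartment: the handle lies across the channel and the blade is in its slot (right crop, (640,180) and (575,110)). Now the brush.

arm_command:
  increments:
    - [-0.73, -0.98, 0, -0.07]
    - [-0.73, -0.98, 0, 0]
    - [-0.73, -0.98, 0, 0]
    - [-0.73, -0.98, 0, 0]
    - [-0.73, -0.98, 0.4, 0]
    - [-0.73, -0.98, 1, 0]
    - [-0.74, -0.98, 1, 0]
    - [0, 0, 1, 0]
    - [0, 0, 1, 0]
    - [0, 0, 0, 0]

```text
time_s: 13.23
eef_pos: [0.4753, 0.1172, 0.0466]
orientation: [3.139, 0.007, -0.258]
wrist_force: [0.1, -0.5, 0.9]
finger_gap: 0.0471
grip_force: 0.0
```

arm_command:
  increments:
    - [0, 0, 0, 0]
    - [0, 0, 0, 0]
    - [0, 0, 0, 0]
    - [0, 0, 0, 0]

```text
time_s: 13.57
eef_pos: [0.4802, 0.1167, 0.0515]
orientation: [-3.14, -0.003, -0.262]
wrist_force: [0.1, 0.0, 0.1]
finger_gap: 0.0467
grip_force: 0.0
```

arm_command:
  increments:
    - [0, 0, 0.7, 0]
    - [0, 0, 0.6, 0]
    - [0, 0, 0.4, 0]
    - [0, 0, 0.2, 0]
    - [0, 0, 0, 0]
    - [0, 0, 0, 0]

```text
time_s: 14.07
eef_pos: [0.4789, 0.1168, 0.0028]
orientation: [-3.141, -0.0, -0.262]
wrist_force: [-0.2, 0.7, -0.5]
finger_gap: 0.0472
grip_force: 0.0
```

arm_command:
  increments:
    - [0, 0, 0, 0]
    - [0, 0, 0, 0]
    - [0, 0, 0, 0]
    - [0, 0, 0, 0]
    - [0, 0, 0, 0]
    - [0, 0, 0, 0]
  hand: -1
  newtons: 60

```text
time_s: 14.57
eef_pos: [0.4794, 0.117, 0.0035]
orientation: [-3.141, -0.001, -0.261]
wrist_force: [-0.4, -0.2, 5.5]
finger_gap: 0.0205
grip_force: 59.5
```

arm_command:
  increments:
    - [0, 0, -0.3, 0]
    - [0, 0, -0.9, 0]
    - [0, 0, -1, 0]
    - [0, 0, -1, 0]
    - [0, 0, -1, 0]
    - [0, 0, -1, 0]
    - [0, 0, -1, 0]
    - [0, 0, -0.5, 0]
    - [0.6, 0.96, 0, 0]
    - [0.6, 0.96, 0, 0]

```text
time_s: 15.4
eef_pos: [0.4957, 0.0632, 0.1721]
orientation: [-3.14, -0.003, -0.259]
wrist_force: [-0.0, 0.2, -1.3]
finger_gap: 0.0205
grip_force: 59.0
```

arm_command:
  increments:
    - [0.6, 0.96, 0, 0]
    - [0.6, 0.96, 0, 0]
    - [0.6, 0.96, 0, 0]
    - [0.6, 0.96, 0, 0]
    - [0.6, 0.96, 0, 0]
    - [0.6, 0.96, 0, 0]
    - [0.6, 0.96, 0, 0]
    - [0.6, 0.96, 0, 0]
    - [0.6, 0.96, 0, 0]
    - [0.6, 0.96, 0, 0]

```text
time_s: 16.23
eef_pos: [0.578, -0.2091, 0.1706]
orientation: [-3.141, 0.0, -0.262]
wrist_force: [0.8, 0.3, -0.8]
finger_gap: 0.0209
grip_force: 59.0
```

arm_command:
  increments:
    - [0.69, 0.98, 0, 0]
    - [0, 0, 0, -0.63]
    - [0, 0, 0, -1]
    - [0, 0, 0, -1]
    - [0, 0, 0, -1]
    - [0, 0, 0, -1]
    - [0, 0, 0, -1]
    - [0, 0, 0, -1]
    - [0, 0, 0, -1]
    - [0, 0, 0, -1]

```text
time_s: 17.07
eef_pos: [0.588, -0.2357, 0.1705]
orientation: [-3.141, 0.0, 0.496]
wrist_force: [-0.1, -0.3, -2.0]
finger_gap: 0.0208
grip_force: 59.0
```

arm_command:
  increments:
    - [0, 0, 0, -1]
    - [0, 0, 0, -1]
    - [0, 0, 0, -1]
    - [0, 0, 0, -1]
    - [0, 0, 0, -1]
    - [0, 0, 0, -1]
    - [0, 0, 0, -1]
    - [0, 0, 0, -1]
    - [0, 0, 0, -1]
    - [0, 0, 0, -1]

```text
time_s: 17.9
eef_pos: [0.588, -0.2357, 0.1705]
orientation: [-3.141, -0.0, 1.368]
wrist_force: [1.1, 0.2, -1.5]
finger_gap: 0.0209
grip_force: 59.0
```

arm_command:
  increments:
    - [0, 0, 0, -1]
    - [0, 0, 1, 0]
    - [0, 0, 1, 0]
    - [0, 0, 1, 0]
    - [0, 0, 1, 0]
    - [0, 0, 0.5, 0]
    - [0, 0, 0, 0]
    - [0, 0, 0, 0]
    - [0, 0, 0, 0]
    - [0, 0, 0, 0]

```text
time_s: 18.73
eef_pos: [0.5897, -0.2367, 0.0594]
orientation: [3.139, 0.001, 1.451]
wrist_force: [0.7, -0.8, -0.8]
finger_gap: 0.0209
grip_force: 59.1
```

```bash
python3 - <<'E'
from seg import *
I=[]
s=r.get_state();p=s["eef_pos"][:2]*1000
a=np.radians(-6.85); R=np.array([[np.cos(a),-np.sin(a)],[np.sin(a),np.cos(a)]])
for n in("top","scene"):
    P,W,d=grab(n); hsv=cv2.cvtColor(P,cv2.COLOR_RGB2HSV)
    I.append(cv2.resize(P[180:300,360:480] if n=="top" else P[90:210,140:260],(400,400),interpolation=cv2.INTER_CUBIC))
    l=(W[...,:2]*1000-p)@R
    m=(W[...,2]>.065)&(W[...,2]<.09)&(abs(l[...,0])<30)&(l[...,1]>15)&(l[...,1]<90)&(hsv[...,1]>100)&(hsv[...,2]>70)
    q=l[m];print(n,m.sum(),np.percentile(q[:,0],[2,50,98]).round(1),np.percentile(q[:,1],[2,98,100]).round(1),np.median(W[m][:,2]))
cv2.imwrite("pics/hold3.png",np.hstack(I)[:,:,::-1])
print(s["eef_pos"],s["orientation"])
E
```

```text
top 154 [-12.9  -3.2   8. ] [15.8 46.7 47.1] 0.07772380842661702
scene 120 [-9.5  2.1 11.4] [15.7 50.  50.5] 0.07479054563244714
[ 0.58974922 -0.23665586  0.05940093] [3.13868972e+00 1.01638422e-03 1.45147451e+00]
```

View pics/hold3.png

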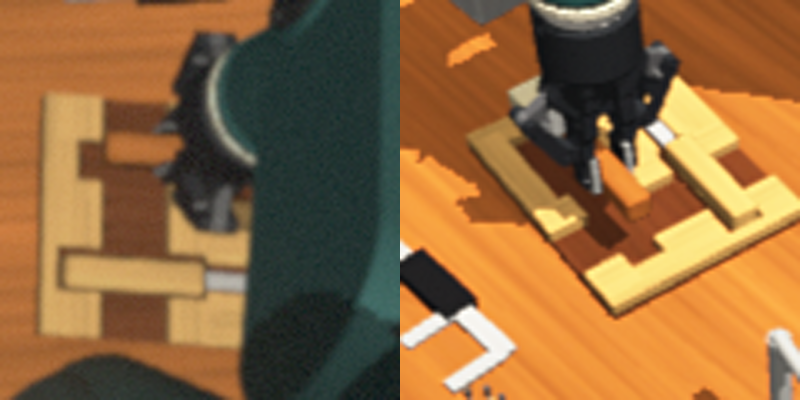

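The brush handle end at (110,148) in the left crop is above its pocket and lies within about 1 mm of where I want it. Lowering it.

arm_command:
  increments:
    - [0, -0.04, 0.8, 0]
    - [0, 0, 0.5, 0]
    - [0, 0, 0.35, 0]
    - [0, 0, 0.2, 0]
    - [0, 0, 0.08, 0]
    - [0, 0, 0.04, 0]
    - [0, 0, 0, 0]
    - [0, 0, 0, 0]
    - [0, 0, 0, 0]

```text
time_s: 19.58
eef_pos: [0.5867, -0.2355, 0.0095]
orientation: [-3.14, -0.001, 1.451]
wrist_force: [-4.2, 2.3, 10.7]
finger_gap: 0.0207
grip_force: 60.5
```

arm_command:
  increments:
    - [0, 0, 0, 0]
    - [0, 0, 0, 0]
    - [0, 0, 0, 0]
    - [0, 0, 0, 0]
    - [0, 0, -0.4, 0]
    - [0, 0, -1, 0]
    - [0, 0, -1, 0]
    - [0, 0, -1, 0]
    - [0, 0, -1, 0]
    - [0, 0, -1, 0]
  hand: 0.1

```text
time_s: 20.42
eef_pos: [0.5874, -0.2359, 0.1452]
orientation: [3.141, 0.0, 1.451]
wrist_force: [1.0, -0.6, 0.8]
finger_gap: 0.0471
grip_force: 0.0
```

arm_command:
  increments:
    - [0, 0, -1, -0.87]
    - [0, 0, 0, -1]
    - [0, 0, 0, -1]
    - [0, 0, 0, -1]
    - [0, 0, 0, -1]
    - [0, 0, 0, -1]
    - [0.98, -0.14, 0, 0]
    - [0.98, -0.14, 0, 0]
    - [0.98, -0.14, 0, 0]
    - [0.98, -0.14, 0, 0]

```text
time_s: 21.25
eef_pos: [0.5364, -0.15, 0.1689]
orientation: [3.141, 0.0, 1.963]
wrist_force: [-0.4, 0.2, 0.5]
finger_gap: 0.047
grip_force: 0.0
```

arm_command:
  increments:
    - [0.98, -0.14, 0, 0]
    - [0.98, -0.14, 0, 0]
    - [1, 0, 0, 0]
    - [1, 0, 0, 0]
    - [1, 0, 0, 0]
    - [1, 0, 0, 0]
    - [0, 0, 0, 0]
    - [0, 0, 0, 0]
    - [0, 0, 0, 0]
    - [0, 0, 0, 0]

```text
time_s: 22.08
eef_pos: [0.4744, -0.0166, 0.1688]
orientation: [3.141, 0.001, 1.963]
wrist_force: [-0.5, -0.2, 0.6]
finger_gap: 0.047
grip_force: 0.0
```

```bash
python3 - <<'E'
from seg import *
I=[]
a=np.radians(-6.85); R=np.array([[np.cos(a),-np.sin(a)],[np.sin(a),np.cos(a)]])
for n,c in(("top",[543.4,-267.8]),("scene",[545,-266.5])):
    P,W,d=grab(n)
    I.append(cv2.resize(P[160:330,340:510] if n=="top" else P[90:260,140:310],(400,400),interpolation=cv2.INTER_CUBIC))
    l=(W[...,:2]*1000-c)@R
    for k,x0 in(("file",-40),("brush",40)):
        m=(W[...,2]>.021)&(W[...,2]<.04)&(abs(l[...,0]-x0)<30)&(abs(l[...,1])<112)
        print(n,k,m.sum(),rect(l[m]/1000) if m.sum()>3 else 0)
    m=(W[...,2]>.108)&(W[...,2]<.125)&(abs(W[...,0]-.473)<.04)&(abs(W[...,1]+.015)<.04)
    print("tab",m.sum(),rect(W[m][:,:2]) if m.sum()>3 else 0)
cv2.imwrite("pics/placed2.png",np.hstack(I)[:,:,::-1])
s=r.get_state();print(s["eef_pos"],s["orientation"],s["time_s"])
E
```

```text
top file 5 (array([-42.3, -74.6]), array([80.6, 36.1]), 33.9)
top brush 779 (array([42.4, 14.8]), array([189.6,  43.2]), 85.3)
tab 0 0
scene file 262 (array([-39.2,  49.6]), array([ 26.4, 104. ]), 1.4)
scene brush 438 (array([38.4,  3.2]), array([ 39. , 163.7]), 0.6)
tab 72 (array([473.8, -14.5]), array([17.9, 30. ]), 18.8)
[ 0.47416804 -0.0166268   0.16846769] [3.14113964e+00 3.59843889e-04 1.96261802e+00] 22.1833
```

View pics/placed2.png

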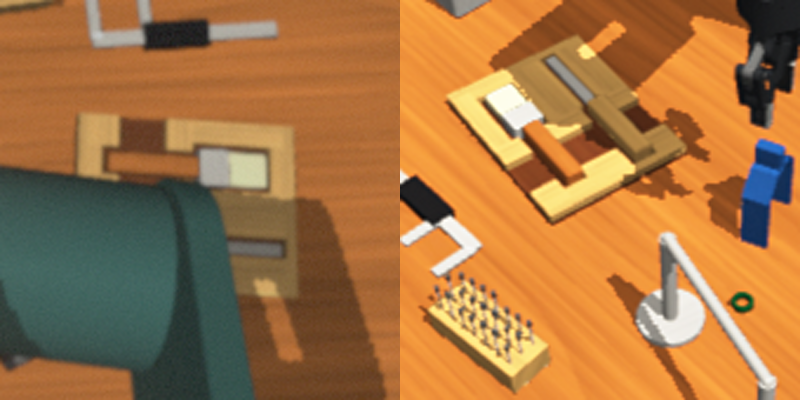

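Both tools lie in their compartments. Now the clamp tab.

arm_command:
  increments:
    - [0.07, 0, 0.9, 0]
    - [0, 0, 0.9, 0]
    - [0, 0, 0.7, 0]
    - [0, 0, 0.3, 0]
    - [0, 0, 0.12, 0]
    - [0, 0, 0, 0]
    - [0, 0, 0, 0]
    - [0, 0, 0, 0]

```text
time_s: 22.85
eef_pos: [0.4737, -0.0144, 0.0962]
orientation: [3.14, 0.001, 1.964]
wrist_force: [1.1, 0.3, -0.4]
finger_gap: 0.047
grip_force: 0.0
```

arm_command:
  increments:
    - [0, 0, 0, 0]
    - [0, 0, 0, 0]
    - [0, 0, 0, 0]
    - [0, 0, 0, 0]
    - [0, 0, 0, 0]
    - [0, 0, 0, 0]
    - [0, 0, 0, 0]
  hand: -1
  newtons: 80

```text
time_s: 23.43
eef_pos: [0.4729, -0.0141, 0.096]
orientation: [3.141, 0.0, 1.964]
wrist_force: [-2.6, 0.2, 6.2]
finger_gap: 0.0121
grip_force: 78.0
```

arm_command:
  increments:
    - [0, 0, -0.3, 0]
    - [0, 0, -0.7, 0]
    - [0, 0, -0.8, 0]
    - [0, 0, -0.8, 0]
    - [0, 0, -0.8, 0]
    - [0, 0, -0.8, 0]
    - [0, 0, -0.8, 0]
    - [0, 0, -0.8, 0]
    - [0, 0, -0.8, 0]
    - [0, 0, 0, 0]

```text
time_s: 24.27
eef_pos: [0.4748, -0.0144, 0.2641]
orientation: [3.136, 0.003, 1.964]
wrist_force: [1.4, 0.4, -3.1]
finger_gap: 0.0125
grip_force: 78.5
```

arm_command:
  increments:
    - [0, 0, 0, 0.73]
    - [0, 0, 0, 0.73]
    - [0, 0, 0, 0.73]
    - [0, 0, 0, 0.73]
    - [0, 0, 0, 0.73]
    - [0, 0, 0, 0.73]
    - [0, 0, 0, 0.73]
    - [0, 0, 0, 0.73]
    - [0, 0, 0, 0.73]
    - [0, 0, 0, 0.72]

```text
time_s: 25.1
eef_pos: [0.4717, -0.0139, 0.2589]
orientation: [-3.139, 0.0, 1.324]
wrist_force: [-0.3, -0.7, -3.5]
finger_gap: 0.0122
grip_force: 78.5
```

arm_command:
  increments:
    - [0.3, 0.3, 0, 0]
    - [0.7, 0.7, 0, 0]
    - [0.8, 0.8, 0, 0]
    - [0.8, 0.8, 0, 0]
    - [0.8, 0.8, 0, 0]
    - [0.8, 0.8, 0, 0]
    - [0.8, 0.7, 0, 0]
    - [0.7, 0.66, 0, 0]
    - [0.5, 0.5, 0, 0]
    - [0, 0, 0, 0]

```text
time_s: 25.93
eef_pos: [0.6604, 0.1025, 0.2585]
orientation: [3.141, -0.002, 1.331]
wrist_force: [-0.3, -0.0, -3.1]
finger_gap: 0.0127
grip_force: 78.6
```

arm_command:
  increments:
    - [0, 0, 0, 0]
    - [0, 0, 0, 0]
    - [0, 0, 0, 0]
    - [0, 0, 0, 0]

```text
time_s: 26.27
eef_pos: [0.6564, 0.0994, 0.2602]
orientation: [-3.141, 0.0, 1.327]
wrist_force: [0.5, -0.8, -3.2]
finger_gap: 0.0127
grip_force: 78.6
```

```bash
cat > look.py <<'E'
from seg import *
import sys
def look(name,crop=(130,300,200,370)):
    I=[];s=r.get_state();p=s["eef_pos"]*1000
    a=np.radians(-13.92); R=np.array([[np.cos(a),-np.sin(a)],[np.sin(a),np.cos(a)]])
    for n in("top","scene"):
        P,W,d=grab(n); hsv=cv2.cvtColor(P,cv2.COLOR_RGB2HSV)
        if n=="scene": I=cv2.resize(P[crop[0]:crop[1],crop[2]:crop[3]],(560,560),interpolation=cv2.INTER_CUBIC)
        l=(W[...,:2]*1000-p[:2])@R; z=W[...,2]
        m=(hsv[...,0]>100)&(hsv[...,0]<130)&(hsv[...,1]>100)&(abs(l)<60).all(-1)&(z>.03)
        q=l[m]; print(n,"clamp",m.sum(),rect(q/1000),"x",np.percentile(q[:,0],[2,98]).round(1),"y",np.percentile(q[:,1],[2,98]).round(1),"z",np.percentile(z[m],[1,99]).round(3))
        for lo,hi in((-75,-20),(20,75)):
            b=(abs(l[...,0])<25)&(l[...,1]>lo)&(l[...,1]<hi)&(z>.118)&(z<.15)&(hsv[...,1]<80)
            q=l[b]
            if len(q)>5: print("  bar y",q[:,1].mean().round(0),"x",np.percentile(q[:,0],[3,50,97]).round(1),len(q))
    cv2.imwrite(f"pics/{name}.png",I[:,:,::-1]); print(s["eef_pos"],s["orientation"],s["joints"].round(2),s["time_s"])
E
python3 -c "
from look import *
look('over')"
```

```text
top clamp 69 (array([-19.8, -11.2]), array([36.3, 10.3]), 0.1) x [-37.6 -14.3] y [-16.3  -6.5] z [0.235 0.265]
  bar y -48.0 x [-5.6 -0.8  4.7] 123
  bar y 57.0 x [-5.8 -1.5  4.9] 89
scene clamp 725 (array([ 2.2, -0. ]), array([72.4, 32.2]), 0.2) x [-32.1  37.1] y [-14.   14.9] z [0.169 0.305]
  bar y -29.0 x [-1.8  2.4  7.1] 33
  bar y 48.0 x [-2.5  3.3  7.8] 123
[0.65639601 0.09940546 0.26017751] [-3.14084125e+00  2.17110816e-04  1.32741619e+00] [0.05 0.43 1.32 0.   1.39 0.29] 26.2667
```

View pics/over.png

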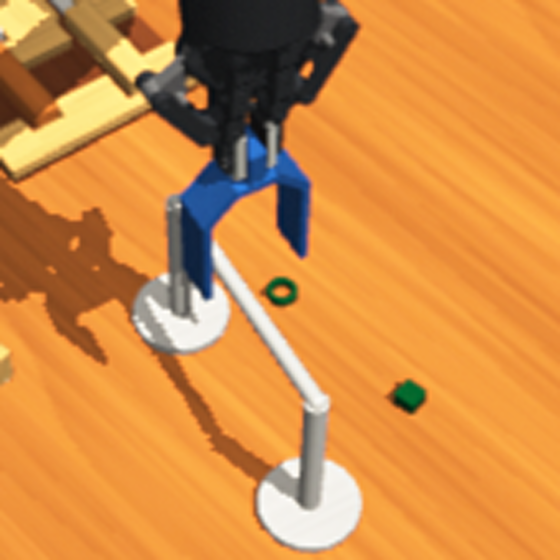

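The clamp hangs upright and square above the bar, with legs at (200,260) and (292,215) and the bar running from (175,205) to (318,400). It is centred to within 1 mm. Lowering it.

arm_command:
  increments:
    - [0, 0, 0.4, 0]
    - [0, 0, 0.7, 0]
    - [0, 0, 0.7, 0]
    - [0, 0, 0.7, 0]
    - [0, 0, 0.7, 0]
    - [0, 0, 0.5, 0]
    - [0, 0, 0.3, 0]
    - [0, 0, 0.2, 0]
    - [0, 0, 0.1, 0]
    - [0, 0, 0, 0]

```text
time_s: 27.2
eef_pos: [0.6574, 0.0998, 0.1528]
orientation: [3.141, -0.0, 1.327]
wrist_force: [-0.5, -0.9, -3.9]
finger_gap: 0.0121
grip_force: 78.5
```

arm_command:
  increments:
    - [0, 0, 0.04, 0]
    - [0, 0, 0.04, 0]
    - [0, 0, 0, 0]
    - [0, 0, 0, 0]
    - [0, 0, 0, 0]

```text
time_s: 27.62
eef_pos: [0.6574, 0.0998, 0.1512]
orientation: [3.141, -0.0, 1.328]
wrist_force: [0.0, -0.1, -3.2]
finger_gap: 0.0121
grip_force: 78.5
```

```bash
python3 -c "
from look import *
look('low')"
```

```text
top clamp 46 (array([-25.1, -11. ]), array([26.8,  9.4]), 1.6) x [-38.4 -13.6] y [-15.7  -6.9] z [0.122 0.15 ]
  bar y -46.0 x [-6.1 -1.7  3.8] 106
  bar y 55.0 x [-6.9 -3.1  3.8] 95
scene clamp 578 (array([ 1.6, -0. ]), array([72. , 31.9]), 0.4) x [-32.7  37.1] y [-14.2  14.7] z [0.062 0.18 ]
  bar y -63.0 x [-2.5 -0.4  2.7] 13
  bar y 48.0 x [-3.8  2.3  6.8] 129
[0.65738369 0.09982717 0.15122193] [ 3.14104804e+00 -2.96579943e-04  1.32752657e+00] [0.05 0.52 1.45 0.   1.17 0.29] 27.6167
```

arm_command:
  increments:
    - [0, -0.02, 0.06, 0]
    - [0, 0, 0.04, 0]
    - [0, 0, 0.04, 0]
    - [0, 0, 0, 0]
    - [0, 0, 0, 0]

```text
time_s: 28.13
eef_pos: [0.6566, 0.0999, 0.1472]
orientation: [-3.141, -0.0, 1.327]
wrist_force: [-0.6, 0.4, -3.8]
finger_gap: 0.0122
grip_force: 78.8
```

arm_command:
  increments:
    - [0, 0, 0.02, 0]
    - [0, 0, 0.02, 0]
    - [0, 0, 0, 0]
    - [0, 0, 0, 0]

```text
time_s: 28.47
eef_pos: [0.6568, 0.0999, 0.147]
orientation: [3.141, -0.0, 1.328]
wrist_force: [-2.2, 0.8, 3.4]
finger_gap: 0.0121
grip_force: 79.5
```

arm_command:
  increments:
    - [0, 0, 0, 0]
    - [0, 0, 0, 0]
    - [0, 0, 0, 0]
    - [0, 0, 0, 0]
    - [0, 0, 0, 0]
  hand: -0.2

```text
time_s: 28.88
eef_pos: [0.6569, 0.0999, 0.1463]
orientation: [3.141, -0.0, 1.328]
wrist_force: [-0.2, 1.1, 1.3]
finger_gap: 0.0345
grip_force: 0.0
```

arm_command:
  increments:
    - [0, 0, -0.2, 0]
    - [0, 0, -0.3, 0]
    - [0, 0, -0.4, 0]
    - [0, 0, -0.5, 0]
    - [0, 0, -0.7, 0]
    - [0, 0, -1, 0]
    - [0, 0, -1, 0]
    - [0, 0, -1, 0]
    - [0, 0, 0, 0]
    - [0, 0, 0, 0]

```text
time_s: 29.72
eef_pos: [0.6582, 0.1, 0.2774]
orientation: [3.136, -0.002, 1.328]
wrist_force: [1.2, -0.1, 0.8]
finger_gap: 0.0339
grip_force: 0.0
```

arm_command:
  increments:
    - [-1, -1, 0, 0]
    - [-1, -1, 0, 0]
    - [-1, -1, 0, 0]
    - [-1, -1, 0, 0]
    - [-1, -1, 0, 0]
    - [0, 0, 0, 0]
    - [0, 0, 0, 0]
    - [0, 0, 0, 0]
    - [0, 0, 0, 0]
    - [0, 0, 0, 0]

```text
time_s: 30.55
eef_pos: [0.5063, 0.0091, 0.2737]
orientation: [3.141, -0.0, 1.328]
wrist_force: [0.2, -0.6, 0.1]
finger_gap: 0.0342
grip_force: 0.0
```

```bash
python3 - <<'E'
from seg import *
I=[]
a=np.radians(-13.92); R=np.array([[np.cos(a),-np.sin(a)],[np.sin(a),np.cos(a)]])
for n in("top","scene"):
    P,W,d=grab(n); hsv=cv2.cvtColor(P,cv2.COLOR_RGB2HSV); l=(W[...,:2]*1000-[656.7,99.9])@R; z=W[...,2]
    m=(hsv[...,0]>100)&(hsv[...,0]<130)&(hsv[...,1]>100)&(abs(l)<60).all(-1)&(z>.03)
    print(n,m.sum(),rect(l[m]/1000),"z",np.percentile(z[m],[1,99]).round(3))
    for lo,hi in((-60,-20),(20,60)):
        k=m&(l[...,0]>lo)&(l[...,0]<hi); 
        if k.sum()>5: print("  side",lo,np.percentile(z[k],[1,99]).round(3),k.sum())
    if n=="scene": I.append(cv2.resize(P[60:330,110:420],(560,488),interpolation=cv2.INTER_CUBIC))
cv2.imwrite("pics/final.png",I[0][:,:,::-1]); s=r.get_state(); print(s["eef_pos"],s["time_s"])
E
```

```text
top 345 (array([-2.5, -4. ]), array([69.1, 26.3]), 0.5) z [0.122 0.17 ]
  side -60 [0.121 0.14 ] 96
  side 20 [0.127 0.139] 46
scene 690 (array([ 4.2, -0.3]), array([75.2, 33. ]), 0.6) z [0.058 0.168]
  side -60 [0.073 0.134] 126
  side 20 [0.056 0.139] 288
[0.5060612  0.00909497 0.27361283] 30.65
```

View pics/final.png

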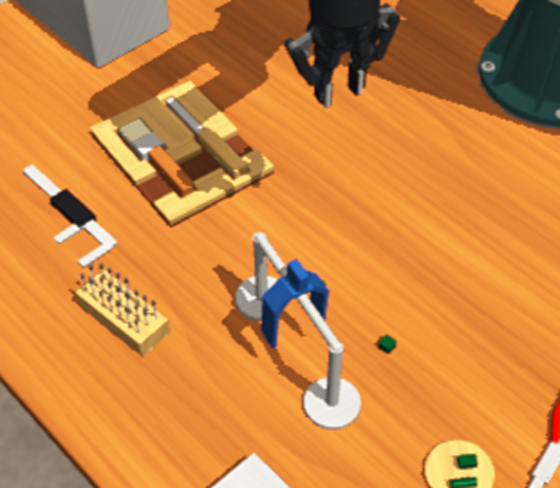

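The clamp hangs level over the bar at (295,295), and the file and brush lie in the tray. I'm handing it in.

```bash
python3 -c "
from station import r
print(r.sign_off())"
```

```text
the job is handed in; nothing more can be done
None
```

The file and brush are lying in their tray compartments and the clamp hangs level over the bar with one leg on each side; I handed the job in at about 31 s, before the 72 s limit, and no verdict came back.

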